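Check the plate gap of a gel cassette with a feeler wedge

TASK

Before this gel cassette is poured, its plate gap has to be checked: take the aluminium feeler wedge with the orange handle out of its rack and, near the middle of the cassette's width, slide it upright, tip down and flat side to the taller rear glass, into the gap between the two glass plates until it drags snugly on both, without forcing it. Finish still gripping the wedge and holding it still at that depth, so that the gap can be read off it; do not let go, and leave everything else where it stands.

Things in the scene. Friction and masses are not known exactly. Their poses are not given: they have to be found in the camera images.
- gauge: Feeler wedge, 80 g: aluminium blade 95 mm long, 20 mm wide (its y), under an orange handle 14 mm (x) by 30 mm (y) by 50 mm tall. Origin on its long axis level with the blade's tip; z up to the handle. Starts hanging upright by the handle's shoulders in a slot of the rack, tip 20 mm above the bench, its axes parallel to the rack's
- gauge_tip (a point): Centre of the blade's tip, at (6, 0, 0) mm in the wedge's frame. The blade's back is flat, at x = +7 mm, in line with the handle's +x face. Its front slopes: 2 mm thick at the tip, 11 mm thicker per 100 mm of height, 12.5 mm at the handle
- gauge_handle (a point): Centre of the orange handle, at (0, 0, 120) mm in the wedge's frame; the handle spans z = 95 to 145 mm
- rack: White rack, fixed: base 90 x 160 mm, top plate 56 x 150 mm, its upper face 115 mm above the bench, with two slots 15 x 23 mm at y = +40 and -40 mm; the wedge hangs in one, the plate separator in the other, either way round. Origin under its centre, z up, its +x away from the robot (within 0.35 rad)
- separator: Green plastic plate separator, handle the same size as the wedge's, hanging in the other slot; not needed, leave it there. Origin at its tip, z up
- stand: Grey casting stand, fixed, base 120 x 196 mm, holding the cassette: two upright parallel glass plates 150 mm wide (stand's y), 5 mm thick, open at the top, the floor between them 18 mm above the bench. Origin under its centre, z up, +x from the shorter front plate to the taller rear one, away from the robot (within 0.35 rad). End posts at y = +-77 to 91 mm, 132 mm high
- front_plate: The shorter glass plate, nearer the robot, top edge 118 mm above the bench, its inner top edge bevelled (3 mm over the last 4 mm). Sprung screws press on it: it gives way to the stand's -x, 1 N to start and 4.5 N more per mm. Origin at its foot, on the inner face. Black clamp knobs stand before its ends, y = +-55 to 73 mm
- rear_plate: The taller glass plate, top edge 134 mm above the bench, so that its inner face stands free above the front plate. Sprung likewise to the stand's +x: 1 N to start and 4.5 N more per mm. Origin at its foot, on the inner face
- front_edge (a point): Point on the front plate's inner face at the middle of its width, just below the bevel, 114 mm above the bench, where the wedge first touches. Axes as the stand's. The gap from here to rear_edge along the stand's x differs from start to start, 4 to 6.5 mm
- rear_edge (a point): Point on the rear plate's inner face straight across from front_edge. Axes as the stand's. With friction near 0.6 on each plate the wedge resists being pushed down with about 1.2 times the squeeze on one plate. Snug is a squeeze of 1 to 7 N on each plate, 2 to 5 N at best: some 5 to 15 mm deeper than first touch
- comb: white gel comb lying on the bench, 118 x 48 x 8 mm, bystander
- marker: red and white marker pen lying on the bench, 135 mm, bystander
- forceps: steel forceps lying on the bench, 132 mm, bystander
- lens_tissue: small booklet lying on the bench, 50 x 74 x 10 mm, bystander
Not all that is in view belongs to the job. Leave any pink look-alike of the gauge alone.

How it is judged:
By the outcome, as a careful person would: the job done as asked, in the order asked, and still so for the second after the job is handed in, while the arm keeps its last pose, push and grip.
It also fails if it takes over 51 s, if anything falls off the work surface, if the arm or the gripper's body presses on something with over 40 N, if the wrist force passes 120 N, or if a joint passes its speed limit or range.

ROBOT

A 6-joint arm with a two-finger parallel gripper is mounted at the origin on a cart in front of the work surface, level with it; the furniture and walls round the work are solid. World frame = base frame: x ahead of the robot, y to its left, z up, the work surface at z = 0. Lengths are in m, angles in rad, forces in N, time in s.
With the tool pointing down it reaches from about 0.35 to 0.875 m from the base axis. Payload 15.5 kg.
Tool frame: the origin (TCP) lies midway between the tips of the shut fingers; the grasp point (between the pads) lies 19 mm behind it (env.grip_point_offset is the distance from the TCP to the grasp point, in m); z points along the fingers, y is the line along which they close (so a half turn about z gives the same grasp; the last joint's range is limited). The gripper opens to 85 mm and grips with 20 to 120 N. Pads are 22 mm wide; open, the fingers measure 114 mm over their backs; the gripper's body (76 mm by 85 mm) begins 54 mm behind the grasp point. The pads swing forward as they close: fully open they stand 13 mm farther back than shut.
Start: joints at [1.238, 0.494, 1.345, -0, 1.302, -0.096], TCP at [0.147, 0.608, 0.192] pointing down, gripper open.
Joint ranges: [-2.91, 2.91], [-0.82, 2.16], [0.22, 2.67], [-1.22, 4.37], [0.12, 2.79], [-3.08, 3.08]. Speed limits (rad/s): [1.89, 1.89, 2.57, 3.01, 3.01, 3.01].

INTERFACE

Orientations are given as a rotation vector (axis times angle).
In Python, from plant import sensors, vision, ticket, look_for, env gives the robot as it stands.
- The arm moves only by the tool jog_arm, never from a script. Its argument "motion" is a list of rows, each an object with "xyz": the shift along the tool's x, y, z in m, a list of three; "turn": the turn, a rotation vector about the tool's x, y, z in rad, a list of three; "hand": the opening, from 0 (shut) to 1 (fully open). In form: [{"xyz": [dx, dy, dz], "turn": [ax, ay, az], "hand": hand}, ...]. A call has 1 to 10 rows; each row shifts and turns the commanded pose from where the row before left it, along the tool's axes as they then stand; what a row does not reach is not made up. A row lasts 1/12 s, in which the tool goes at most 41.7 mm and 7.16 degrees, less where a joint would pass 70% of its speed; a pose out of reach is approached as far as the arm can. A call with a gripper value outside its range is refused whole. The fingers move at their own pace and stop on an object; the grip force is fixed at half the most. Time passes only in rows, so rows that do not move let the fingers close. It gives the time, the measured TCP pose, the force, the opening and the grip force at its end, in the units of the state.
- sensors.get_obs(): the state, without advancing time (a new reading comes with each control period).
- vision.capture(name): name is "scene" or "side" or "wrist"; returns the picture (384x512x3 uint8, red, green, blue); there is no depth.
- vision.camera_info(name): a dict with "vfov" (degrees; the focal length in pixels is half the picture's height over the tangent of half this angle, whatever the lens; pixels are square), "cx", "cy" (the principal point, pixels), "k1" (the pictures are not rectified: a ray, as slopes to the right and down, at radius r is drawn at 1 + k1 r^2 times it, then the intrinsics apply), "camera_from_world" (4x4, takes a point from world to camera coordinates). Camera axes: x right, y down, z forward; pixel columns grow to the right and rows downward; lengths in m; the calibration is good to about 2 mm. A picture is of the moment at which its call begins: read the wrist's pose just before it. camera_info takes no time and is no camera call; for the wrist camera it gives the pose at the moment of the call.
- ticket.close_job(): hands the job in; it is judged then, once.
Trained networks look in the newest picture that a camera, given by its name, has taken for a name from the list of things; names that differ only in an ending like _2 or _b are one class to them, and where a whole thing is asked for, a point or a joint stands for the part that bears it (a point fixed in the world has none). Each returns a list of dicts, best first, with "conf" (0 to 1); they miss things now and then, are a little off and sometimes report something else, mostly with a low value. They report only what shows in the picture. A call takes as long as a camera call. They do not tell look-alikes from the thing itself.
- look_for(camera, query): "box" ([centre column, centre row, width, height] in pixels, round what is visible of it).
The state is a dict: "clock": time; "joint_positions": joint angles; "dq": joint speeds; "joint_efforts": joint torques, N m; "ee_pos": TCP position; "ee_rot": TCP orientation; "contact_force": force on the tool from outside, world axes, zero at the start; "moment": the same for the moment, N m; "width": finger opening in m; "grip_force": force on a finger pad.
Only numpy, scipy, OpenCV 4.12 (cv2) and the standard library are available. Lean on these libraries where they do the work, as an engineer would, in place of code of your own. Each camera call takes 0.05 s, during which the arm holds its last target. There are 200 camera calls.

## Working session

There is one attempt and no reset: what is moved stays moved. The work goes in short steps, Python scripts to look and compute and a tool call to move; the robot and the scene stay as the last step left them, time stands still between calls to the robot, and variables do not carry over. Pictures are saved under pics/ and viewed, at most 10 in all, crops included, and the job is handed in when it is done.

Besides the shell and the picture viewer there is one more tool, called after "Call:" as name(argument=value, ...), one argument or row to a line, values as JSON. jog_arm: Moves the arm, as the interface text tells. Its arguments: {"type":"object","properties":{"motion":{"type":"array","items":{"type":"object","properties":{"xyz":{"type":"array","items":{"type":"number"}},"turn":{"type":"array","items":{"type":"number"}},"hand":{"type":"number"}}}}},"required":["motion"]}

```bash
mkdir -p pics; ls; python3 - <<'E'
from plant import sensors, vision, ticket, look_for, env
import cv2, numpy as np
o=sensors.get_obs(); print({k:np.round(v,3).tolist() for k,v in o.items()})
for c in ["scene","side"]:
    im=vision.capture(c); cv2.imwrite(f"pics/{c}0.png",im[:,:,::-1])
    i=vision.camera_info(c); print(c,i)
    for q in ["gauge","separator","rack","stand","front_plate","rear_plate","gauge_handle"]:
        print(q,[(np.round(d["box"]).tolist(),round(d["conf"],2)) for d in look_for(c,q)[:3]])
print(sensors.get_obs()["clock"])
a=cv2.imread("pics/scene0.png");b=cv2.imread("pics/side0.png")
E
```

```text
pics
{'clock': 0.0, 'joint_positions': [1.238, 0.494, 1.346, 0.0, 1.303, -0.096], 'dq': [-0.001, -0.001, -0.002, -0.0, 0.001, -0.0], 'joint_efforts': [-0.004, -88.213, -38.386, -0.0, 0.01, -0.0], 'ee_pos': [0.146, 0.607, 0.192], 'ee_rot': [-0.371, -3.119, 0.002], 'contact_force': [-0.357, 0.093, -0.264], 'moment': [-0.031, -0.018, -0.048], 'grip_force': 0.0, 'width': 0.086}
scene {'vfov': 54.80201326714052, 'cx': 256.4627269957946, 'cy': 193.75352077072404, 'k1': -0.0541713754611199, 'camera_from_world': array([[ 0.63517623, -0.77195338,  0.02528127, -0.35365553],
       [-0.38194356, -0.34238278, -0.85842481,  0.25969474],
       [ 0.6713198 ,  0.53559501, -0.51231603,  0.94535513],
       [ 0.        ,  0.        ,  0.        ,  1.        ]])}
gauge [([357.0, 276.0, 14.0, 36.0], 0.7), ([234.0, 178.0, 35.0, 34.0], 0.48)]
separator [([336.0, 210.0, 13.0, 34.0], 0.83), ([299.0, 264.0, 27.0, 18.0], 0.44), ([318.0, 220.0, 52.0, 50.0], 0.35)]
rack [([319.0, 219.0, 53.0, 53.0], 0.95)]
stand [([236.0, 181.0, 63.0, 49.0], 0.72), ([311.0, 205.0, 12.0, 41.0], 0.56)]
front_plate [([236.0, 177.
[... 374 characters left out ...]
.45235245],
       [-0.31791876, -0.57496826, -0.75388272,  0.23043071],
       [ 0.37019336,  0.65674386, -0.65699648,  1.20539848],
       [ 0.        ,  0.        ,  0.        ,  1.        ]])}
gauge [([298.0, 229.0, 12.0, 46.0], 0.73), ([319.0, 340.0, 48.0, 49.0], 0.63), ([235.0, 164.0, 31.0, 48.0], 0.54)]
separator [([324.0, 248.0, 18.0, 50.0], 0.64)]
rack [([306.0, 254.0, 70.0, 75.0], 0.74), ([299.0, 232.0, 17.0, 38.0], 0.18)]
stand [([242.0, 170.0, 72.0, 74.0], 0.6)]
front_plate [([238.0, 165.0, 35.0, 45.0], 0.64)]
rear_plate [([242.0, 151.0, 40.0, 26.0], 0.7)]
gauge_handle [([318.0, 340.0, 45.0, 43.0], 0.83), ([240.0, 172.0, 73.0, 72.0], 0.62), ([299.0, 232.0, 10.0, 44.0], 0.54)]
0.8
```

View pics/scene0.png

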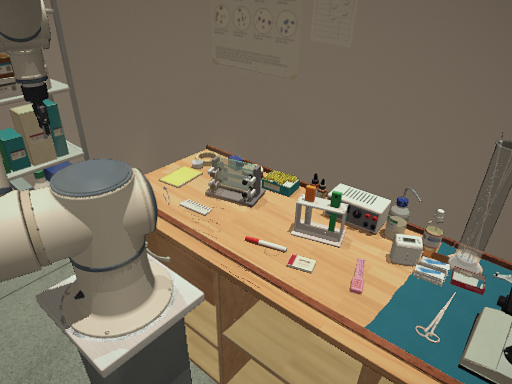

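View pics/side0.png

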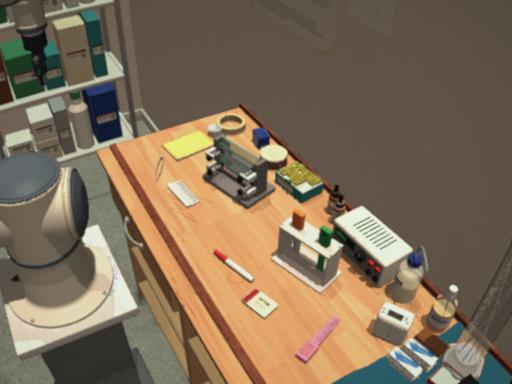

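Scene shows the rack with the orange wedge (311,193), the green separator (336,204) and the pink decoy on the bench (358,276). The stand is at (236,181). In side, orange is at (299,219), green at (325,236) and the stand at (240,170).

```bash
cat > h.py <<'E'
import numpy as np, cv2
from scipy.optimize import least_squares
from scipy.spatial.transform import Rotation as R
def KD(i):
    f=192/np.tan(np.radians(i["vfov"]/2)); return np.array([[f,0,i["cx"]],[0,f,i["cy"]],[0,0,1.]]),np.array([i["k1"],0,0,0.])
def proj(i,P):
    K,D=KD(i);T=i["camera_from_world"]
    return cv2.projectPoints(np.atleast_2d(P).astype(float),cv2.Rodrigues(T[:3,:3])[0],T[:3,3],K,D)[0].reshape(-1,2)
def ray(i,uv):
    K,D=KD(i);T=i["camera_from_world"]
    n=cv2.undistortPoints(np.array([[uv]],float),K,D).ravel()
    return -T[:3,:3].T@T[:3,3], T[:3,:3].T@np.array([n[0],n[1],1.])
def onz(i,uv,z):
    c,d=ray(i,uv); return c+d*(z-c[2])/d[2]
def tri(obs):
    r=least_squares(lambda p:np.concatenate([proj(i,p)[0]-uv for i,uv in obs]),[.6,0,.1]); return r.x,np.abs(r.fun).max()
def mask(im,lo,hi):
    return cv2.inRange(cv2.cvtColor(im,cv2.COLOR_RGB2HSV),np.array(lo),np.array(hi))
def blobs(m,k=3):
    n,l,s,c=cv2.connectedComponentsWithStats(m); o=np.argsort(-s[1:,4])[:k]+1
    return [(c[j].round(1).tolist(),s[j].tolist()) for j in o]
OR=((6,170,120),(17,255,255)); GR=((55,120,40),(85,255,255))
E
python3 - <<'E'
from h import *
from plant import vision
I={c:vision.camera_info(c) for c in("scene","side")}
C={}
for c,(x,y) in dict(scene=(311,193),side=(299,219)).items():
    im=cv2.imread(f"pics/{c}0.png")[:,:,::-1].copy()
    for n,r in(("o",OR),("g",GR)):
        C[c,n]=blobs(mask(im,*r)); print(c,n,C[c,n])
for n in"og":
    best=min(((*tri([(I["scene"],a[0]),(I["side"],b[0])]),a[0],b[0]) for a in C["scene",n] for b in C["side",n] if a[1][0]>280 and b[1][0]>250),key=lambda t:t[1]); print(n,best)
print("stand",tri([(I["scene"],(236,181)),(I["side"],(241,172))]))
a=cv2.imread("pics/scene0.png")[140:260,190:370];b=cv2.imread("pics/side0.png")[120:300,190:350]
A=cv2.resize(a,None,fx=2.4,fy=2.4,interpolation=2);B=cv2.resize(b,None,fx=3.3,fy=3.3,interpolation=2)[:594]
o=np.zeros((594,432+366,3),np.uint8); 
o=cv2.resize(b[:110,:110],(600,600),interpolation=2); cv2.imwrite("pics/st.png",o)
E
```

```text
scene o [([310.0, 193.0], [305, 186, 11, 15, 92]), ([427.5, 255.0], [423, 253, 9, 5, 18]), ([311.0, 184.2], [310, 183, 3, 3, 4])]
scene g [([5.2, 157.5], [0, 140, 13, 33, 166]), ([335.5, 199.3], [331, 192, 11, 16, 133]), ([332.0, 221.5], [329, 213, 8, 19, 96])]
side o [([299.7, 215.9], [294, 209, 11, 20, 81]), ([424.0, 335.3], [417, 331, 17, 10, 66]), ([424.8, 329.4], [424, 328, 3, 3, 5])]
side g [([19.1, 65.4], [0, 39, 44, 59, 1064]), ([325.2, 235.9], [320, 227, 13, 19, 169]), ([91.3, 36.1], [87, 26, 12, 24, 95])]
o (array([ 0.68359399, -0.56112889,  0.00846221]), np.float64(0.2639322620706821), [427.5, 255.0], [424.0, 335.3])
g (array([ 0.58460854, -0.28179912,  0.13583073]), np.float64(0.15967313073571177), [335.5, 199.3], [325.2, 235.9])
stand (array([0.58470912, 0.11950064, 0.0457217 ]), np.float64(0.9884216354163016))
```

```bash
cat >> h.py <<'E'
def Tt(o):
    T=np.eye(4);T[:3,:3]=R.from_rotvec(o["ee_rot"]).as_matrix();T[:3,3]=o["ee_pos"];return T
def go(o,p,yaw):
    """tool-frame shift and turn to reach TCP p, pointing down, tool y along world angle yaw (mod pi nearest)"""
    T=Tt(o); out=[]
    for s in(0,np.pi):
        y=np.array([np.cos(yaw+s),np.sin(yaw+s),0]);z=np.array([0,0,-1.]);x=np.cross(y,z)
        G=np.c_[x,y,z]; out.append(R.from_matrix(T[:3,:3].T@G).as_rotvec())
    return (T[:3,:3].T@(np.array(p)-T[:3,3])).round(4),[v.round(4).tolist() for v in out]
E
python3 - <<'E'
from h import *
from plant import vision,sensors
I={c:vision.camera_info(c) for c in("scene","side","wrist")}
o,_=tri([(I["scene"],(310.5,193)),(I["side"],(299.5,217))]);g,_=tri([(I["scene"],(335.5,199.3)),(I["side"],(325.2,235.9))])
print(o,g,_, "y axis ang",np.arctan2(*(o-g)[[1,0]]))
ob=sensors.get_obs();T=Tt(ob);print(T.round(3))
w=I["wrist"];print(w["vfov"],w["cx"],w["cy"],w["k1"],(np.linalg.inv(T)@np.linalg.inv(w["camera_from_world"])).round(3))
print(go(ob,[.52,.12,.38],0))
E
```

```text
[ 0.56720022 -0.2020773   0.13600958] [ 0.58460854 -0.28179912  0.13583073] 0.15967313073571177 y axis ang 1.7857850052146595
[[-0.972  0.235 -0.     0.147]
 [ 0.235  0.972 -0.     0.608]
 [ 0.    -0.    -1.     0.192]
 [ 0.     0.     0.     1.   ]]
62.675478552405814 257.20630627695516 190.1377396329305 -0.06585631182216244 [[ 0.    -0.951 -0.309  0.079]
 [ 1.    -0.     0.001 -0.   ]
 [-0.001 -0.309  0.951 -0.182]
 [ 0.     0.     0.     1.   ]]
(array([-0.4773, -0.3863, -0.1875]), [[-0.0, 0.0, 1.334], [-0.0, -0.0, -1.8076]])
```

View pics/st.png

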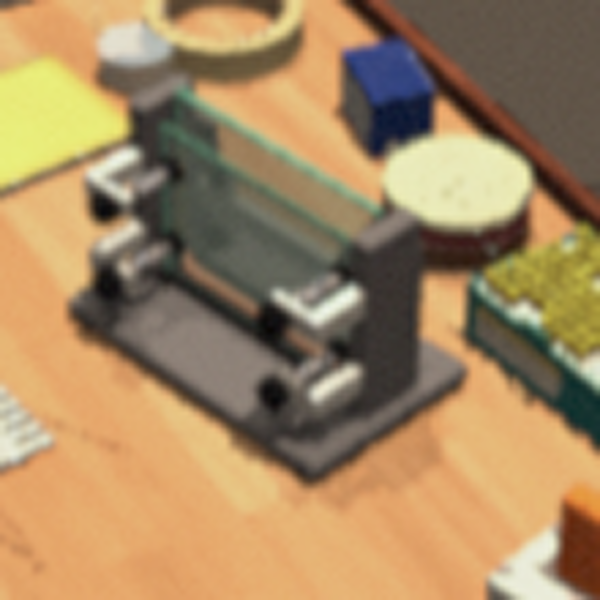

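The zoomed side view shows the cassette: tall rear glass top edge from (180,92) to (385,210), shorter front glass in front, and the gap open between the posts.

Call:
jog_arm(
  motion=[
    {"xyz":[-0.03,-0.022,-0.012],"hand":1},
    {"xyz":[-0.03,-0.022,-0.012],"hand":1},
    {"xyz":[-0.03,-0.022,-0.012],"hand":1},
    {"xyz":[-0.03,-0.022,-0.012],"hand":1},
    {"xyz":[-0.03,-0.022,-0.012],"hand":1},
    {"xyz":[-0.03,-0.022,-0.012],"hand":1},
    {"xyz":[-0.03,-0.022,-0.012],"hand":1},
    {"xyz":[-0.03,-0.022,-0.012],"hand":1},
    {"xyz":[-0.03,-0.022,-0.012],"hand":1},
    {"xyz":[-0.03,-0.022,-0.012],"hand":1},
  ],
)

```text
validation failed for argument at $.mo...
```

Call:
jog_arm(
  motion=[
    {"xyz":[-0.03,-0.022,0],"hand":1},
    {"xyz":[-0.03,-0.022,0],"hand":1},
    {"xyz":[-0.03,-0.022,0],"hand":1},
    {"xyz":[-0.03,-0.022,0],"hand":1},
    {"xyz":[-0.03,-0.022,0],"hand":1},
    {"xyz":[-0.03,-0.022,0],"hand":1},
    {"xyz":[-0.03,-0.022,0],"hand":1},
    {"xyz":[-0.03,-0.022,0],"hand":1},
  ],
)

```text
validation failed for argument at $.mo...
```

Call:
jog_arm(
  motion=[
    {"turn":[0,0,0.123],"hand":1},
    {"turn":[0,0,0.123],"hand":1},
    {"turn":[0,0,0.123],"hand":1},
    {"turn":[0,0,0.123],"hand":1},
    {"turn":[0,0,0.123],"hand":1},
    {"turn":[0,0,0.123],"hand":1},
    {"turn":[0,0,0.123],"hand":1},
    {"turn":[0,0,0.123],"hand":1},
    {"turn":[0,0,0.123],"hand":1},
    {"turn":[0,0,0.123],"hand":1},
  ],
)

```text
validation failed for argument at $.mo...
```

Call:
jog_arm(
  motion=[
    {"xyz":[-0.03,-0.022,-0.012],"turn":[0,0,0],"hand":1},
    {"xyz":[-0.03,-0.022,-0.012],"turn":[0,0,0],"hand":1},
    {"xyz":[-0.03,-0.022,-0.012],"turn":[0,0,0],"hand":1},
    {"xyz":[-0.03,-0.022,-0.012],"turn":[0,0,0],"hand":1},
    {"xyz":[-0.03,-0.022,-0.012],"turn":[0,0,0],"hand":1},
    {"xyz":[-0.03,-0.022,-0.012],"turn":[0,0,0],"hand":1},
    {"xyz":[-0.03,-0.022,-0.012],"turn":[0,0,0],"hand":1},
    {"xyz":[-0.03,-0.022,-0.012],"turn":[0,0,0],"hand":1},
    {"xyz":[-0.03,-0.022,-0.012],"turn":[0,0,0],"hand":1},
    {"xyz":[-0.03,-0.022,-0.012],"turn":[0,0,0],"hand":1},
  ],
)

```text
clock: 1.63
ee_pos: [0.3874, 0.3217, 0.3133]
ee_rot: [0.371, 3.119, 0.0]
contact_force: [0.9, 1.2, 0.3]
width: 0.0855
grip_force: 0.0
```

Call:
jog_arm(
  motion=[
    {"xyz":[-0.03,-0.022,0],"turn":[0,0,0],"hand":1},
    {"xyz":[-0.03,-0.022,0],"turn":[0,0,0],"hand":1},
    {"xyz":[-0.03,-0.022,0],"turn":[0,0,0],"hand":1},
    {"xyz":[-0.03,-0.022,0],"turn":[0,0,0],"hand":1},
    {"xyz":[-0.03,-0.022,0],"turn":[0,0,0],"hand":1},
    {"xyz":[-0.03,-0.022,0],"turn":[0,0,0],"hand":1},
    {"xyz":[-0.03,-0.022,0],"turn":[0,0,0],"hand":1},
    {"xyz":[-0.03,-0.022,0],"turn":[0,0,0],"hand":1},
  ],
)

```text
clock: 2.3
ee_pos: [0.5796, 0.0942, 0.3126]
ee_rot: [0.371, 3.119, 0.0]
contact_force: [0.4, 0.9, -0.4]
width: 0.0858
grip_force: 0.0
```

Call:
jog_arm(
  motion=[
    {"xyz":[0,0,0],"turn":[0,0,0.123],"hand":1},
    {"xyz":[0,0,0],"turn":[0,0,0.123],"hand":1},
    {"xyz":[0,0,0],"turn":[0,0,0.123],"hand":1},
    {"xyz":[0,0,0],"turn":[0,0,0.123],"hand":1},
    {"xyz":[0,0,0],"turn":[0,0,0.123],"hand":1},
    {"xyz":[0,0,0],"turn":[0,0,0.123],"hand":1},
    {"xyz":[0,0,0],"turn":[0,0,0.123],"hand":1},
    {"xyz":[0,0,0],"turn":[0,0,0.123],"hand":1},
    {"xyz":[0,0,0],"turn":[0,0,0.123],"hand":1},
    {"xyz":[0,0,0],"turn":[0,0,0.123],"hand":1},
  ],
)

```text
clock: 3.13
ee_pos: [0.5786, 0.0959, 0.3125]
ee_rot: [-2.11, -2.328, 0.0]
contact_force: [0.9, -1.6, 0.6]
width: 0.0852
grip_force: 0.0
```

```bash
cat > snap.py <<'E'
import sys,pickle
from h import *
from plant import vision,sensors
def snap(n,cam="wrist"):
    o=sensors.get_obs(); i=vision.camera_info(cam); im=vision.capture(cam)
    pickle.dump((o,i,im),open(f"pics/{n}.pkl","wb")); cv2.imwrite(f"pics/{n}.png",im[:,:,::-1])
    print(n,"t",round(o["clock"],2),"pos",o["ee_pos"].round(4),"rot",o["ee_rot"].round(4),"F",o["contact_force"].round(2),"w",round(o["width"],4),"q",o["joint_positions"].round(2)); return o,i,im
def load(n): return pickle.load(open(f"pics/{n}.pkl","rb"))
if __name__=="__main__": snap(sys.argv[1],*sys.argv[2:])
E
python3 snap.py w1
```

```text
w1 t 3.13 pos [0.5786 0.0959 0.3125] rot [-2.11   -2.3275  0.    ] F [ 0.91 -1.61  0.62] w 0.0852 q [ 0.06  0.35  1.26 -0.    1.54 -0.04]
```

View pics/w1.png

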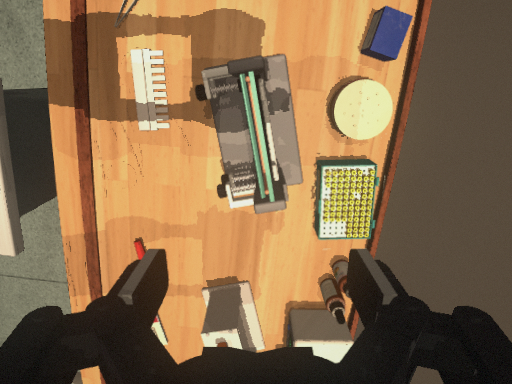

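Wrist view w1 shows the cassette from above, centre about (255,135). The two green glass edges run (243,73)→(267,200) and (252,70)→(273,198). The rack is at (232,315) below. I'll descend for two closer views.

Call:
jog_arm(
  motion=[
    {"xyz":[-0.008,0,0.03],"turn":[0,0,0],"hand":1},
    {"xyz":[-0.008,0,0.03],"turn":[0,0,0],"hand":1},
    {"xyz":[-0.004,0,0.03],"turn":[0,0,0],"hand":1},
    {"xyz":[0,0,0],"turn":[0,0,0],"hand":1},
    {"xyz":[0,0,0],"turn":[0,0,0],"hand":1},
  ],
)

```text
clock: 3.6
ee_pos: [0.5801, 0.076, 0.2221]
ee_rot: [-2.1, -2.334, 0.003]
contact_force: [0.5, 0.6, 0.8]
width: 0.0854
grip_force: 0.0
```

```bash
python3 - <<'E'
from snap import *
o,i,im=snap("w2")
for q in["front_plate","rear_plate","stand","front_edge","rear_edge"]:
    print(q,[(np.round(d["box"],1).tolist(),round(d["conf"],2)) for d in look_for("wrist",q)[:2]]) if 0 else None
c=im[10:240,180:330,::-1]; cv2.imwrite("pics/w2c.png",cv2.resize(c,None,fx=2.6,fy=2.6,interpolation=2))
E
```

```text
w2 t 3.6 pos [0.5801 0.076  0.2221] rot [-2.0998 -2.3341  0.0027] F [0.49 0.56 0.84] w 0.0854 q [ 0.03  0.41  1.4   0.    1.33 -0.08]
```

View pics/w2c.png

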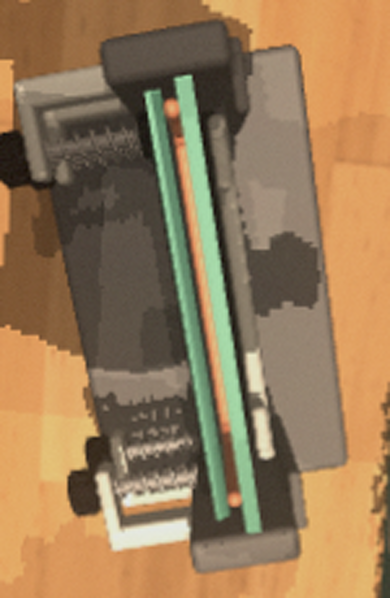

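The crop shows both glass edges clearly: rear strip (183,78)→(252,530) with its inner edge on the left, front strip (152,92)→(220,518), and the orange-looking gap between them, about 15 crop pixels (6 px) wide.

```bash
cat > fit.py <<'E'
from snap import *
def strips(n,x0,x1,y0,y1):
    o,i,im=load(n); hsv=cv2.cvtColor(im,cv2.COLOR_RGB2HSV)
    m=((hsv[...,0]>62)&(hsv[...,0]<88)&(hsv[...,1]>70)&(hsv[...,2]>60)).astype(np.uint8)
    mm=np.zeros_like(m); mm[y0:y1,x0:x1]=m[y0:y1,x0:x1]
    L,b=cv2.connectedComponents(mm)[1],blobs(mm,2)
    return i,mm,L,b
if __name__=="__main__":
  for n,w in(("w2",(220,300,30,225)),("w1",(235,285,60,205))):
    i,mm,L,b=strips(n,*w); print(n,b)
    for c,s in sorted(b):
        rows=[];ys=range(s[1]+4,s[1]+s[3]-4)
        for y in ys:
            xs=np.flatnonzero(mm[y,s[0]:s[0]+s[2]])+s[0]
            lab=L[y,xs]; k=np.bincount(lab).argmax(); xs=xs[lab==k] if 0 else xs
            rows.append((y,xs))
        lab=L[int(c[1])][L[int(c[1])]>0]
        k=L[int(round(c[1])),int(round(c[0]))]
        E=np.array([(y,np.flatnonzero(L[y]==k).min()-.5,np.flatnonzero(L[y]==k).max()+.5) for y in ys if (L[y]==k).any()])
        z=.134 if c[0]==max(q[0][0] for q in b) else .118
        for col,name in((1,"left"),(2,"right")):
            P=np.array([onz(i,(e[col],e[0]),z)[:2] for e in E])
            a=np.polyfit(P[:,1],P[:,0],1);r=P[:,0]-np.polyval(a,P[:,1]);ok=abs(r)<.0015;a=np.polyfit(P[ok,1],P[ok,0],1)
            print(n,"z",z,name,"x=%.5f%+.4f*(y-.14)"%(np.polyval(a,.14),a[0]),"rms mm",r[ok].std()*1e3)
        top=onz(i,(E[0,1:].mean(),s[1]-.5),z);bot=onz(i,(E[-1,1:].mean(),s[1]+s[3]-.5),z)
        print("  ends",top.round(4),bot.round(4),"len",np.linalg.norm(top-bot).round(4),"mid",((top+bot)/2).round(4))
E
python3 fit.py
```

```text
w2 [([240.9, 54.4], [238, 45, 7, 22, 57]), ([247.7, 96.5], [245, 85, 6, 24, 42])]
w2 z 0.118 left x=0.56749-0.3351*(y-.14) rms mm 0.4663496095844883
w2 z 0.118 right x=0.56493-0.2236*(y-.14) rms mm 0.31721020963045454
  ends [0.5533 0.1888 0.118 ] [0.5566 0.1714 0.118 ] len 0.0177 mid [0.555  0.1801 0.118 ]
w2 z 0.134 left x=0.56534-0.2317*(y-.14) rms mm 0.48451703124031237
w2 z 0.134 right x=0.56708-0.2601*(y-.14) rms mm 0.4642634463887804
  ends [0.5621 0.1569 0.134 ] [0.5656 0.1379 0.134 ] len 0.0193 mid [0.5638 0.1474 0.134 ]
w1 [([242.7, 76.5], [242, 75, 2, 4, 6]), ([246.0, 94.5], [246, 94, 1, 2, 2])]Traceback (most recent call last):
  File "fit.py", line 23, in <module>
    a=np.polyfit(P[:,1],P[:,0],1);r=P[:,0]-np.polyval(a,P[:,1]);ok=abs(r)<.0015;a=np.polyfit(P[ok,1],P[ok,0],1)
                 ~^^^^^
IndexError: too many indices for array: array is 1-dimensional, but 2 were indexed
```

```bash
python3 - <<'E'
from snap import *
o,i,im=load("w2")
for y in(70,130,190):
    print(y,[tuple(map(int,p)) for p in im[y,238+ (y-70)//8:268+(y-70)//8]])
E
```

```text
70 [(35, 35, 26), (72, 93, 71), (154, 206, 161), (149, 200, 157), (114, 157, 122), (100, 138, 107), (102, 141, 111), (95, 129, 100), (53, 56, 46), (87, 63, 47), (177, 109, 73), (223, 152, 104), (224, 176, 122), (215, 170, 119), (175, 194, 147), (164, 210, 163), (166, 216, 168), (162, 213, 166), (163, 214, 167), (156, 205, 160), (118, 153, 119), (41, 33, 29), (40, 35, 26), (47, 43, 33), (88, 79, 67), (125, 113, 96), (136, 121, 102), (139, 127, 107), (136, 123, 103), (122, 110, 93)]
130 [(64, 58, 49), (60, 56, 48), (62, 57, 48), (55, 50, 42), (70, 86, 66), (123, 161, 125), (139, 187, 146), (119, 165, 128), (105, 144, 111), (101, 140, 109), (93, 125, 97), (58, 57, 48), (119, 82, 62), (202, 127, 87), (223, 164, 111), (223, 187, 129), (204, 181, 131), (167, 209, 162), (166, 214, 168), (169, 218, 171), (167, 216, 168), (167, 216, 169), (142, 184, 143), (40, 42, 32), (43, 39, 33), (57, 51, 42), (95, 85, 71), (126, 113, 95), (135, 121, 103), (136, 123, 103)]
190 [(96, 85, 73), (119, 104, 90), (147, 131, 112), (64, 55, 47), (54, 47, 36), (53, 47, 36), (70, 75, 60), (110, 142, 110), (134, 184, 142), (117, 160, 121), (107, 146, 111), (100, 135, 103), (90, 112, 86), (82, 69, 52), (99, 68, 48), (103, 69, 49), (106, 70, 50), (114, 101, 76), (141, 166, 126), (149, 196, 150), (148, 193, 149), (147, 196, 149), (146, 195, 149), (140, 180, 140), (88, 96, 76), (65, 56, 46), (65, 59, 48), (66, 58, 46), (66, 60, 47), (65, 57, 45)]
```

```bash
cat > fit.py <<'E'
from snap import *
def edges(im,y,xa,xb):
    s=im[y,xa:xb].astype(float); g=s[:,1]-s[:,0]; th=.55*min(45,g.max()); c=[]
    for k in range(len(g)-1):
        if (g[k]-th)*(g[k+1]-th)<0: c.append((xa+k+(th-g[k])/(g[k+1]-g[k]), g[k+1]>g[k]))
    return c
def lines(n,guess,rows):
    o,i,im=load(n); E={k:[] for k in"abcd"}
    for y in rows:
        x=guess(y); c=edges(im,y,int(x-16),int(x+17))
        if len(c)==4 and [q[1] for q in c]==[True,False,True,False]:
            for k,q in zip("abcd",c): E[k].append((q[0],y))
    return i,{k:np.array(v) for k,v in E.items()}
if __name__=="__main__":
  for n,g,rows in(("w2",lambda y:250+(y-100)*.152,range(52,195)),("w1",lambda y:253+(y-110)*.17,range(82,188))):
    i,E=lines(n,g,rows); print(n,len(E["a"]))
    for k,z in zip("abcd",(.118,.114,.134,.134)):
        P=np.array([onz(i,e,z)[:2] for e in E[k]])
        a=np.polyfit(P[:,1]-.12,P[:,0],1);r=P[:,0]-np.polyval(a,P[:,1]-.12);ok=abs(r)<.001;a=np.polyfit(P[ok,1]-.12,P[ok,0],1)
        print(" ",k,z,"x=%.5f%+.4f(y-.12)"%(a[1],a[0]),"yaw %.4f"%np.arctan(-a[0]),"rms %.2f"%(r[ok].std()*1e3),ok.sum(),P[:,1].min().round(4),P[:,1].max().round(4))
E
python3 fit.py
python3 - <<'E'
import sys; sys.path.insert(0,'.')
import os; os.chdir('.')
from snap import *
o,i,im=load("w2")
# along-strip profile of rear plate (d) for ends
f=np.array([im[y,int(round(255.5+(y-70)*.152))].astype(int)[1]-im[y,int(round(255.5+(y-70)*.152))].astype(int)[0] for y in range(30,230)])
print("rear rows",[(y+30,int(f[y])) for y in list(range(4,16))+list(range(176,192))])
f=[int(im[y,int(round(240.7+(y-70)*.152))].astype(int)[1]-im[y,int(round(240.7+(y-70)*.152))].astype(int)[0]) for y in range(30,230)]
print("front rows",[(y+30,f[y]) for y in list(range(6,24))+list(range(168,192))])
E
```

```text
w2 143
  a 0.118 x=0.56768-0.2742(y-.12) yaw 0.2676 rms 0.11 143 0.0589 0.1825
  b 0.114 x=0.57287-0.2740(y-.12) yaw 0.2675 rms 0.13 143 0.0581 0.1834
  c 0.134 x=0.57931-0.2744(y-.12) yaw 0.2678 rms 0.15 143 0.0653 0.182
  d 0.134 x=0.58421-0.2738(y-.12) yaw 0.2672 rms 0.08 143 0.0659 0.1825
w1 106
  a 0.118 x=0.56768-0.2752(y-.12) yaw 0.2685 rms 0.13 106 0.0575 0.18
  b 0.114 x=0.57278-0.2735(y-.12) yaw 0.2670 rms 0.15 106 0.0567 0.1805
  c 0.134 x=0.57945-0.2737(y-.12) yaw 0.2672 rms 0.20 106 0.0635 0.1808
  d 0.134 x=0.58422-0.2740(y-.12) yaw 0.2675 rms 0.10 106 0.064 0.1812
rear rows [(34, -12), (35, -10), (36, -10), (37, -8), (38, -2), (39, 54), (40, 51), (41, 49), (42, 49), (43, 50), (44, 48), (45, 51), (206, 48), (207, 49), (208, 47), (209, 47), (210, 47), (211, 47), (212, 47), (213, 49), (214, 37), (215, -7), (216, -16), (217, -18), (218, -20), (219, -19), (220, -18), (221, -20)]
front rows [(36, -12), (37, -10), (38, -8), (39, -9), (40, -7), (41, -5), (42, -6), (43, -8), (44, 13), (45, 43), (46, 51), (47, 50), (48, 53), (49, 44), (50, 49), (51, 50), (52, 51), (53, 53), (198, -6), (199, -5), (200, -10), (201, 12), (202, 4), (203, 2), (204, -5), (205, -10), (206, -10), (207, 9), (208, 4), (209, -1), (210, -11), (211, -12), (212, -9), (213, -10), (214, -8), (215, -10), (216, -11), (217, -14), (218, -16), (219, -19), (220, -19), (221, -20)]
```

Call:
jog_arm(
  motion=[
    {"xyz":[0,0,-0.02],"turn":[0,0,-0.11],"hand":1},
    {"xyz":[-0.035,-0.008,-0.02],"turn":[0,0,0],"hand":1},
    {"xyz":[-0.035,-0.008,0],"turn":[0,0,0],"hand":1},
    {"xyz":[-0.035,-0.008,0],"turn":[0,0,0],"hand":1},
    {"xyz":[-0.035,-0.008,0],"turn":[0,0,0],"hand":1},
    {"xyz":[-0.035,-0.008,0],"turn":[0,0,0],"hand":1},
    {"xyz":[-0.035,-0.008,0],"turn":[0,0,0],"hand":1},
    {"xyz":[-0.035,-0.008,0],"turn":[0,0,0],"hand":1},
    {"xyz":[-0.035,-0.008,0],"turn":[0,0,0],"hand":1},
    {"xyz":[-0.032,-0.009,0],"turn":[0,0,0],"hand":1},
  ],
)

```text
clock: 4.48
ee_pos: [0.5765, -0.2465, 0.2654]
ee_rot: [1.968, 2.444, 0.001]
contact_force: [0.8, 0.1, -0.1]
width: 0.0855
grip_force: 0.0
```

Call:
jog_arm(
  motion=[
    {"xyz":[0,0,0],"turn":[0,0,0],"hand":1},
    {"xyz":[0,0,0],"turn":[0,0,0],"hand":1},
  ],
)

```text
clock: 4.65
ee_pos: [0.5763, -0.2461, 0.2647]
ee_rot: [1.971, 2.442, 0.001]
contact_force: [-0.1, 1.2, 0.1]
width: 0.0854
grip_force: 0.0
```

```bash
python3 - <<'E'
from snap import *
o,i,im=load("w2")
a=onz(i,(250.7,38.5),.134);b=onz(i,(277.5,214.5),.134);print("rear ends",a,b,(a+b)/2,np.linalg.norm(a-b))
o,i,im=snap("w3"); print(blobs(mask(im,*OR)),blobs(mask(im,*GR)))
snap("s3","scene");snap("d3","side")
E
```

```text
rear ends [0.56237658 0.19216699 0.134     ] [0.60188733 0.046067   0.134     ] [0.58213196 0.119117   0.134     ] 0.1513482897299221
w3 t 4.65 pos [ 0.5763 -0.2461  0.2647] rot [1.9711e+00 2.4423e+00 1.0000e-03] F [-0.14  1.18  0.08] w 0.0854 q [-0.5   0.44  1.24  0.    1.46 -0.71]
[([243.9, 132.2], [236, 116, 17, 33, 474]), ([279.3, 337.4], [270, 332, 20, 14, 180]), ([462.7, 12.1], [456, 0, 13, 30, 100])] [([251.5, 216.3], [245, 203, 14, 26, 291]), ([454.9, 12.0], [454, 9, 3, 7, 9]), ([456.5, 2.5], [456, 1, 2, 4, 6])]
s3 t 4.7 pos [ 0.5763 -0.2448  0.2645] rot [1.9701e+00 2.4438e+00 1.2000e-03] F [ 0.66 -0.15  0.72] w 0.0851 q [-0.5   0.44  1.24  0.    1.46 -0.71]
d3 t 4.75 pos [ 0.5763 -0.2439  0.2642] rot [1.9692e+00 2.4452e+00 1.2000e-03] F [ 0.17 -0.13  0.27] w 0.0855 q [-0.5   0.44  1.24  0.    1.46 -0.71]
```

View pics/w3.png

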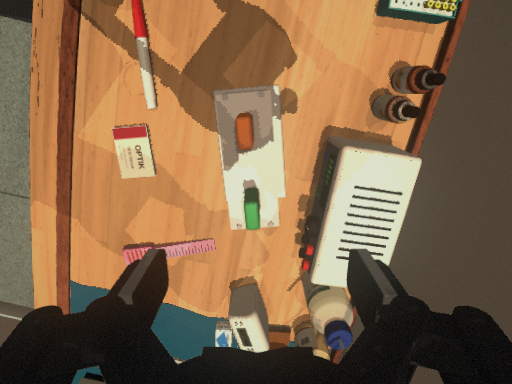

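w3 shows the orange handle top at (244,132), the green at (252,216) and the rack at (250,160), with the pink decoy at (170,250). Next I fit the handle boxes.

```bash
cat > box.py <<'E'
from snap import *
from scipy.optimize import minimize
def corners(x,y,yaw,z0,z1,a=.014,b=.030):
    c=np.array([(sx*a/2,sy*b/2) for sx in(-1,1) for sy in(-1,1)])@np.array([[np.cos(yaw),np.sin(yaw)],[-np.sin(yaw),np.cos(yaw)]])
    return np.array([(x+u,y+v,z) for u,v in c for z in(z0,z1)])
def fitbox(n,rng,win,g,z0=.115,z1=.165):
    o,i,im=load(n); m=np.zeros((384,512),np.uint8); x0,x1,y0,y1=win
    m[y0:y1,x0:x1]=mask(im,*rng)[y0:y1,x0:x1]
    M=cv2.resize(m[y0:y1,x0:x1],None,fx=8,fy=8,interpolation=cv2.INTER_LINEAR)>127
    def cost(p):
        q=(proj(i,corners(*p,z0,z1))-[x0-.5,y0-.5])*8
        h=cv2.convexHull(q.astype(np.float32)); k=np.zeros(M.shape,np.uint8); cv2.fillConvexPoly(k,(h*16).astype(int),1,shift=4)
        return 1-(M&(k>0)).sum()/(M|(k>0)).sum()
    best=min((minimize(cost,[g[0],g[1],w],method="Nelder-Mead",options=dict(initial_simplex=[[g[0],g[1],w],[g[0]+.004,g[1],w],[g[0],g[1]+.004,w],[g[0],g[1],w+.08]])) for w in(.15,.25,.35)),key=lambda r:r.fun)
    return best.x,best.fun
if __name__=="__main__":
    o,f=fitbox("w3",((4,120,60),(18,255,255)),(225,265,105,160),(.567,-.202)); print("orange",o.round(4),f)
    g,f=fitbox("w3",((50,90,30),(88,255,255)),(238,272,180,240),(.585,-.28)); print("green",g.round(4),f)
    d=o-g; print("yaw of line",np.arctan2(-d[0],d[1]),"dist",np.hypot(*d[:2]))
    print(go(load("w3")[0],[o[0],o[1],.26],o[2]))
    for n in("s3","d3"):
        i=load(n)[1]
        # blade expected pixels at 3 heights for both orientations
        for s in(1,-1):
            c,sn=np.cos(.3),np.sin(.3); print(n,s,proj(i,[[o[0]+s*.006*c,o[1]+s*.006*sn,.02],[o[0],o[1],.109]]).round(1).tolist())
    ims=[cv2.resize(load(n)[2][y:y+60,x:x+70],None,fx=5.7,fy=8 if 0 else 5.7,interpolation=2) for n,x,y in(("s3",285,180),("d3",270,205))]
    cv2.imwrite("pics/ab.png",np.hstack(ims)[:,:,::-1])
E
python3 box.py
```

```text
orange [ 0.5563 -0.2086  0.2901] 0.0773803769937168
green [ 0.5789 -0.2842  0.2145] 0.44348039215686275
yaw of line 0.29016304101820545 dist 0.07891289148224308
(array([ 0.0409, -0.0117,  0.0046]), [[0.0024, 0.0021, -0.0774], [0.0033, -0.0037, 3.0642]])
s3 1 [[306.8, 224.1], [309.0, 201.8]]
s3 -1 [[305.8, 226.1], [309.0, 201.8]]
d3 1 [[295.3, 252.1], [296.6, 228.8]]
d3 -1 [[292.3, 254.7], [296.6, 228.8]]
```

View pics/ab.png

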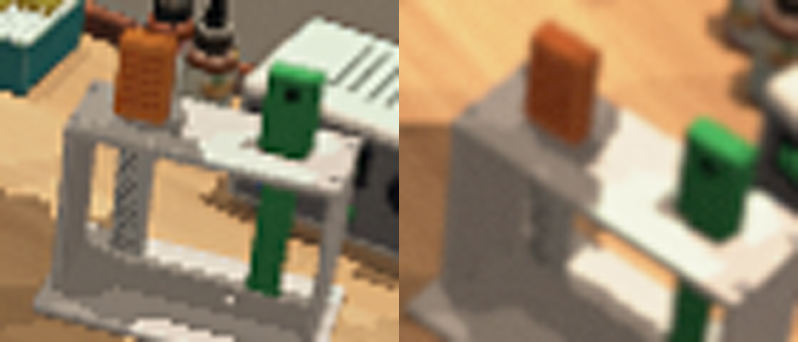

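The handle face and the ridged blade both face the robot in this crop: orange at (145,75), blade at (130,195). I'll align above the handle.

Call:
jog_arm(
  motion=[
    {"xyz":[0,0,0],"turn":[0,0,-0.077],"hand":1},
    {"xyz":[0.02,-0.0045,0.02],"turn":[0,0,0],"hand":1},
    {"xyz":[0.0195,-0.0045,0.02],"turn":[0,0,0],"hand":1},
    {"xyz":[0,0,0.02],"turn":[0,0,0],"hand":1},
    {"xyz":[0,0,0],"turn":[0,0,0],"hand":1},
    {"xyz":[0,0,0],"turn":[0,0,0],"hand":1},
    {"xyz":[0,0,0],"turn":[0,0,0],"hand":1},
  ],
)

```text
clock: 5.38
ee_pos: [0.5568, -0.2092, 0.204]
ee_rot: [1.874, 2.519, 0.001]
contact_force: [0.3, 0.4, 0.6]
width: 0.0853
grip_force: 0.0
```

```bash
python3 - <<'E'
from box import *
o,i,im=snap("w4"); print(blobs(mask(im,*OR)))
print(go(o,[.5563,-.2086,.125],.290))
print(proj(i,corners(.5563,-.2086,.29,.115,.165)).round(0).tolist())
print(proj(i,o["ee_pos"]))
r=mask(im,*OR); 
E
```

```text
w4 t 5.38 pos [ 0.5568 -0.2092  0.204 ] rot [1.8737e+00 2.5192e+00 5.0000e-04] F [0.27 0.37 0.57] w 0.0853 q [-0.46  0.44  1.41 -0.    1.29 -0.75]
[([256.7, 197.5], [248, 180, 18, 36, 605]), ([493.0, 87.7], [481, 62, 25, 50, 162]), ([459.9, 158.6], [454, 149, 14, 21, 83])]
(array([ 0.0008, -0.0004,  0.079 ]), [[0.0015, 0.0014, 0.0018], [-0.0022, 0.0023, -3.1398]])
[[249.0, 196.0], [247.0, 217.0], [249.0, 164.0], [247.0, 179.0], [264.0, 196.0], [266.0, 217.0], [265.0, 164.0], [266.0, 179.0]]
[[257.1534827  220.82054009]]
```

Call:
jog_arm(
  motion=[
    {"xyz":[0,0,0.03],"turn":[0,0,0],"hand":1},
    {"xyz":[0,0,0.03],"turn":[0,0,0],"hand":1},
    {"xyz":[0,0,0.019],"turn":[0,0,0],"hand":1},
    {"xyz":[0,0,0],"turn":[0,0,0],"hand":1},
    {"xyz":[0,0,0],"turn":[0,0,0],"hand":1},
  ],
)

```text
clock: 5.85
ee_pos: [0.5561, -0.2094, 0.1241]
ee_rot: [-1.876, -2.52, 0.0]
contact_force: [0.8, 0.8, -0.0]
width: 0.0854
grip_force: 0.0
```

Call:
jog_arm(
  motion=[
    {"xyz":[0,0,0],"turn":[0,0,0],"hand":0.12},
    {"xyz":[0,0,0],"turn":[0,0,0],"hand":0.12},
    {"xyz":[0,0,0],"turn":[0,0,0],"hand":0.12},
    {"xyz":[0,0,0],"turn":[0,0,0],"hand":0.12},
    {"xyz":[0,0,0],"turn":[0,0,0],"hand":0.12},
    {"xyz":[0,0,0],"turn":[0,0,0],"hand":0.12},
    {"xyz":[0,0,0],"turn":[0,0,0],"hand":0},
    {"xyz":[0,0,0],"turn":[0,0,0],"hand":0},
    {"xyz":[0,0,0],"turn":[0,0,0],"hand":0},
    {"xyz":[0,0,0],"turn":[0,0,0],"hand":0},
  ],
)

```text
clock: 6.68
ee_pos: [0.5561, -0.2092, 0.124]
ee_rot: [1.875, 2.519, 0.0]
contact_force: [-1.2, 1.2, 6.4]
width: 0.0103
grip_force: 58.7
```

Call:
jog_arm(
  motion=[
    {"xyz":[0,0,-0.005],"turn":[0,0,0],"hand":0},
    {"xyz":[0,0,-0.012],"turn":[0,0,0],"hand":0},
    {"xyz":[0,0,-0.015],"turn":[0,0,0],"hand":0},
    {"xyz":[0,0,-0.015],"turn":[0,0,0],"hand":0},
    {"xyz":[0,0,-0.015],"turn":[0,0,0],"hand":0},
    {"xyz":[0,0,-0.02],"turn":[0,0,0],"hand":0},
    {"xyz":[0,0,-0.02],"turn":[0,0,0],"hand":0},
    {"xyz":[0,0,-0.02],"turn":[0,0,0],"hand":0},
    {"xyz":[0,0,-0.02],"turn":[0,0,0],"hand":0},
    {"xyz":[0,0,-0.02],"turn":[0,0,0],"hand":0},
  ],
)

```text
clock: 7.52
ee_pos: [0.5554, -0.209, 0.2867]
ee_rot: [-1.876, -2.52, 0.0]
contact_force: [0.2, -0.6, -0.9]
width: 0.0105
grip_force: 58.6
```

```bash
python3 - <<'E'
from snap import *
snap("w5");_,i,s=snap("s5","scene");_,j,d=snap("d5","side")
o=load("w5")[0]; T=Tt(o)
for n,i in(("s",i),("d",j)):
  for g in(1,-1):   # tip, blade top mid in tool frame: tool y ~ world x
    P=[(T@[0,g*.006,z,1])[:3] for z in(.101,.05,.006)]; print(n,g,proj(i,P).round(1).tolist())
a=proj(load("s5")[1],o["ee_pos"])[0].astype(int);b=proj(load("d5")[1],o["ee_pos"])[0].astype(int)
w=load("w5")[2][150:384,190:320]
S=cv2.resize(s[a[1]-40:a[1]+60,a[0]-30:a[0]+30],(300,500),interpolation=2);D=cv2.resize(d[b[1]-40:b[1]+60,b[0]-30:b[0]+30],(300,500),interpolation=2)
W=cv2.resize(w[-200:,:80],(200,500),interpolation=2)
print(a,b);cv2.imwrite("pics/l5.png",np.hstack([S,D,cv2.resize(load("w5")[2][150:384,215:300],(182,500),interpolation=2)])[:,:,::-1])
E
```

```text
w5 t 7.52 pos [ 0.5554 -0.209   0.2867] rot [-1.8758e+00 -2.5199e+00  1.0000e-04] F [ 0.2  -0.57 -0.9 ] w 0.0105 q [-0.46  0.37  1.29 -0.    1.48 -0.75]
s5 t 7.57 pos [ 0.5568 -0.2096  0.2908] rot [1.8729e+00 2.5160e+00 1.4000e-03] F [-0.23 -0.3   3.79] w 0.0104 q [-0.46  0.37  1.28 -0.    1.49 -0.75]
d5 t 7.62 pos [ 0.5569 -0.2097  0.289 ] rot [1.8729e+00 2.5160e+00 1.4000e-03] F [ 0.53  0.91 -0.83] w 0.0106 q [-0.46  0.37  1.28 -0.    1.48 -0.75]
s 1 [[312.0, 179.5], [313.7, 164.3], [315.3, 150.6]]
s -1 [[310.9, 181.2], [312.6, 165.9], [314.2, 152.1]]
d 1 [[300.6, 204.5], [302.5, 187.8], [304.2, 172.6]]
d -1 [[297.4, 207.0], [299.2, 190.3], [300.8, 175.1]]
[314 149] [302 171]
```

View pics/l5.png

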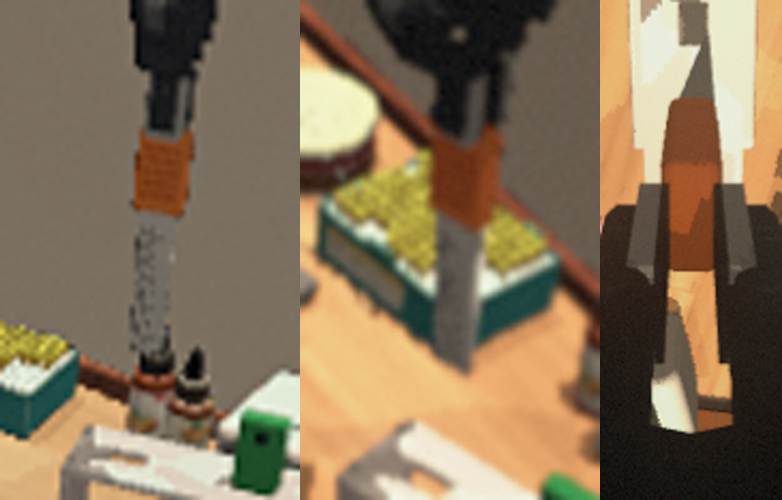

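Grasp is good: the handle is between the pads in all three crops, the wedge hangs straight, and the separator is still in the rack. In the wrist crop the thin end seems to lie to the right (+x). I'll confirm that above the cassette.

Call:
jog_arm(
  motion=[
    {"xyz":[0,0,0],"turn":[0,0,0.0225],"hand":0},
    {"xyz":[0.02,0.0065,0],"turn":[0,0,0],"hand":0},
    {"xyz":[0.036,0.0117,0],"turn":[0,0,0],"hand":0},
    {"xyz":[0.036,0.0117,0],"turn":[0,0,0],"hand":0},
    {"xyz":[0.037,0.012,0],"turn":[0,0,0],"hand":0},
    {"xyz":[0.037,0.012,0],"turn":[0,0,0],"hand":0},
    {"xyz":[0.037,0.012,0],"turn":[0,0,0],"hand":0},
    {"xyz":[0.037,0.012,0],"turn":[0,0,0],"hand":0},
    {"xyz":[0.036,0.0117,0],"turn":[0,0,0],"hand":0},
    {"xyz":[0.033,0.011,0],"turn":[0,0,0],"hand":0},
  ],
)

```text
clock: 8.5
ee_pos: [0.5697, 0.1177, 0.2843]
ee_rot: [-1.904, -2.497, 0.002]
contact_force: [0.7, 0.0, -0.7]
width: 0.0107
grip_force: 58.7
```

Call:
jog_arm(
  motion=[
    {"xyz":[0,0,0.012],"turn":[0,0,0],"hand":0},
    {"xyz":[0,0,0.012],"turn":[0,0,0],"hand":0},
    {"xyz":[0,0,0.008],"turn":[0,0,0],"hand":0},
    {"xyz":[0,0,0],"turn":[0,0,0],"hand":0},
    {"xyz":[0,0,0],"turn":[0,0,0],"hand":0},
    {"xyz":[0,0,0],"turn":[0,0,0],"hand":0},
    {"xyz":[0,0,0],"turn":[0,0,0],"hand":0},
  ],
)

```text
clock: 9.08
ee_pos: [0.571, 0.1152, 0.254]
ee_rot: [1.905, 2.498, 0.001]
contact_force: [0.9, -0.4, -0.6]
width: 0.0108
grip_force: 58.7
```

```bash
python3 - <<'E'
from snap import *
o,i,im=snap("w6"); print(go(o,[.5710,.1161,.254],.2675)); T=Tt(o)
for g in(1,-1):
    P=[(T@[dx,y*g,z,1])[:3] for dx in(.01,-.01) for z,y in((.104,.007),(.104,.005),(.01,.007),(.01,-.0054))]; print(g,proj(i,P).round(0).tolist())
cv2.imwrite("pics/w6c.png",cv2.resize(im[40:300,200:320],None,fx=2.3*2.5/2.5,fy=2.3,interpolation=2)[:,:,::-1])
cv2.imwrite("pics/w6c.png",cv2.resize(im[90:230,205:315],None,fx=4.2,fy=4.2,interpolation=2)[:,:,::-1])
E
```

```text
w6 t 9.08 pos [0.571  0.1152 0.254 ] rot [1.9048e+00 2.4975e+00 8.0000e-04] F [ 0.87 -0.4  -0.62] w 0.0108 q [ 0.1   0.38  1.37 -0.    1.4  -0.17]
(array([0.0009, 0.0002, 0.    ]), [[0.0008, 0.0001, 0.0002], [-0.0002, 0.0012, -3.1414]])
1 [[265.0, 166.0], [263.0, 166.0], [268.0, 200.0], [249.0, 200.0], [265.0, 187.0], [262.0, 187.0], [268.0, 229.0], [249.0, 229.0]]
-1 [[250.0, 166.0], [252.0, 166.0], [246.0, 200.0], [265.0, 200.0], [250.0, 187.0], [252.0, 187.0], [247.0, 229.0], [265.0, 229.0]]
```

View pics/w6c.png

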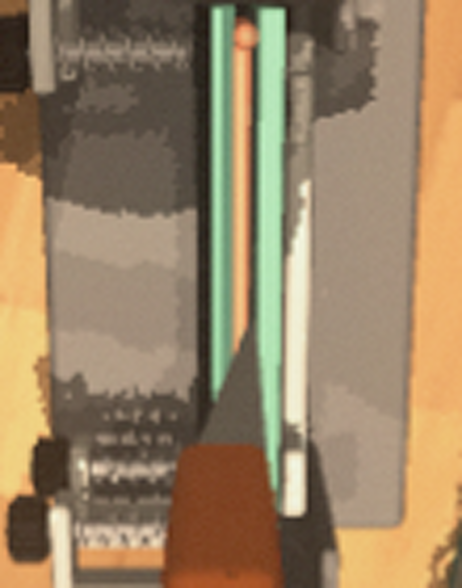

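The crop confirms it: the thin tip at (248,325) has its flat back on the right toward the rear glass, over the gap and parallel to the plates. Next I take a force baseline and descend.

```bash
cat > force.py <<'E'
import sys
from h import *
from plant import vision,sensors
n=np.array([.9644,.2643,0]);t=np.array([-.2643,.9644,0]);F=[];P=[];M=[]
for k in range(int(sys.argv[1])):
    vision.capture("wrist"); o=sensors.get_obs(); F.append(o["contact_force"]);P.append(o["ee_pos"]);M.append(o["moment"])
F=np.array(F);P=np.array(P);s=np.sqrt(len(F));M=np.array(M)
print("t",round(o["clock"],2),"Fn %.2f Ft %.2f Fz %.2f"%(*[(F@v).mean() for v in(n,t)],F[:,2].mean()),"se",(F.std(0)/s).round(2),"M",M.mean(0).round(3))
p=P.mean(0);print("pos n %.5f t %.5f tip z %.4f"%(p@n,p@t,p[2]-.104),"back-rear mm %.2f"%((.5904-.007-p@n)*1e3),"width",round(o["width"],4),"grip",round(o["grip_force"],1),"rot",np.round(o["ee_rot"],4))
E
python3 force.py 12
```

```text
t 9.73 Fn -0.04 Ft -0.05 Fz -1.25 se [0.09 0.14 0.09] M [-0.015  0.009 -0.016]
pos n 0.58098 t -0.03950 tip z 0.1497 back-rear mm 2.42 width 0.0107 grip 58.7 rot [-1.9041 -2.4987 -0.    ]
```

Call:
jog_arm(
  motion=[
    {"xyz":[0.001,0,0.008],"turn":[0,0,0],"hand":0},
    {"xyz":[0,0,0.008],"turn":[0,0,0],"hand":0},
    {"xyz":[0,0,0.008],"turn":[0,0,0],"hand":0},
    {"xyz":[0,0,0.007],"turn":[0,0,0],"hand":0},
    {"xyz":[0,0,0.007],"turn":[0,0,0],"hand":0},
    {"xyz":[0,0,0.006],"turn":[0,0,0],"hand":0},
    {"xyz":[0,0,0.004],"turn":[0,0,0],"hand":0},
    {"xyz":[0,0,0.004],"turn":[0,0,0],"hand":0},
    {"xyz":[0,0,0],"turn":[0,0,0],"hand":0},
    {"xyz":[0,0,0],"turn":[0,0,0],"hand":0},
  ],
)

```text
clock: 10.57
ee_pos: [0.5705, 0.1165, 0.2015]
ee_rot: [-1.904, -2.499, -0.0]
contact_force: [0.0, -0.0, -0.6]
width: 0.0104
grip_force: 58.7
```

```bash
python3 force.py 10
```

```text
t 11.07 Fn 0.08 Ft 0.13 Fz -0.83 se [0.21 0.17 0.13] M [ 0.007  0.003 -0.01 ]
pos n 0.58107 t -0.03846 tip z 0.0977 back-rear mm 2.33 width 0.0106 grip 58.7 rot [1.9040e+00 2.4987e+00 1.0000e-04]
```

Call:
jog_arm(
  motion=[
    {"xyz":[0,0.001,0],"turn":[0,0,0],"hand":0},
    {"xyz":[0,0.001,0],"turn":[0,0,0],"hand":0},
    {"xyz":[0,0,0],"turn":[0,0,0],"hand":0},
  ],
)

```text
clock: 11.32
ee_pos: [0.5726, 0.117, 0.2015]
ee_rot: [1.904, 2.499, 0.0]
contact_force: [-0.4, 0.6, -1.4]
width: 0.0105
grip_force: 58.6
```

```bash
python3 force.py 6
```

```text
t 11.62 Fn -0.25 Ft 0.18 Fz -1.31 se [0.14 0.25 0.2 ] M [ 0.005  0.047 -0.01 ]
pos n 0.58294 t -0.03842 tip z 0.0974 back-rear mm 0.46 width 0.0105 grip 58.6 rot [-1.9041e+00 -2.4988e+00  1.0000e-04]
```

Call:
jog_arm(
  motion=[
    {"xyz":[0,0.0004,0],"turn":[0,0,0],"hand":0},
    {"xyz":[0,0,0],"turn":[0,0,0],"hand":0},
  ],
)

```text
clock: 11.78
ee_pos: [0.5728, 0.1171, 0.2015]
ee_rot: [-1.904, -2.499, 0.0]
contact_force: [0.0, -0.2, -0.4]
width: 0.0105
grip_force: 58.7
```

```bash
python3 force.py 6
```

```text
t 12.08 Fn -0.26 Ft 0.01 Fz -0.80 se [0.24 0.21 0.13] M [-0.002  0.086 -0.012]
pos n 0.58333 t -0.03841 tip z 0.0975 back-rear mm 0.07 width 0.0105 grip 58.7 rot [-1.9041 -2.4987  0.    ]
```

Call:
jog_arm(
  motion=[
    {"xyz":[0,0,0.003],"turn":[0,0,0],"hand":0},
    {"xyz":[0,0,0.003],"turn":[0,0,0],"hand":0},
    {"xyz":[0,0,0.003],"turn":[0,0,0],"hand":0},
    {"xyz":[0,0,0.003],"turn":[0,0,0],"hand":0},
    {"xyz":[0,0,0.003],"turn":[0,0,0],"hand":0},
    {"xyz":[0,0,0],"turn":[0,0,0],"hand":0},
  ],
)

```text
clock: 12.58
ee_pos: [0.5724, 0.1171, 0.1857]
ee_rot: [-1.904, -2.498, 0.001]
contact_force: [-0.6, 0.4, -1.5]
width: 0.0106
grip_force: 58.6
```

```bash
python3 force.py 8
```

```text
t 12.98 Fn -0.50 Ft -0.16 Fz -1.20 se [0.15 0.17 0.13] M [-0.01   0.117 -0.003]
pos n 0.58333 t -0.03843 tip z 0.0825 back-rear mm 0.07 width 0.0103 grip 58.7 rot [1.9040e+00 2.4987e+00 2.0000e-04]
```

Call:
jog_arm(
  motion=[
    {"xyz":[0,0,0.0015],"turn":[0,0,0],"hand":0},
    {"xyz":[0,0,0.0015],"turn":[0,0,0],"hand":0},
    {"xyz":[0,0,0.0015],"turn":[0,0,0],"hand":0},
    {"xyz":[0,0,0.0015],"turn":[0,0,0],"hand":0},
    {"xyz":[0,0,0],"turn":[0,0,0],"hand":0},
  ],
)

```text
clock: 13.4
ee_pos: [0.5726, 0.1171, 0.1801]
ee_rot: [-1.904, -2.499, 0.0]
contact_force: [0.5, 0.4, -0.5]
width: 0.0103
grip_force: 58.6
```

```bash
python3 force.py 8
```

```text
t 13.8 Fn -0.06 Ft -0.07 Fz -2.77 se [0.21 0.22 0.18] M [-0.046  0.105 -0.002]
pos n 0.58322 t -0.03840 tip z 0.0763 back-rear mm 0.18 width 0.0102 grip 58.6 rot [-1.9041e+00 -2.4986e+00  2.0000e-04]
```

Call:
jog_arm(
  motion=[
    {"xyz":[0,0,0.001],"turn":[0,0,0],"hand":0},
    {"xyz":[0,0,0.001],"turn":[0,0,0],"hand":0},
    {"xyz":[0,0,0.001],"turn":[0,0,0],"hand":0},
    {"xyz":[0,0,0.001],"turn":[0,0,0],"hand":0},
    {"xyz":[0,0,0],"turn":[0,0,0],"hand":0},
  ],
)

```text
clock: 14.22
ee_pos: [0.5728, 0.1171, 0.1764]
ee_rot: [1.904, 2.499, 0.0]
contact_force: [-0.5, 1.7, -0.4]
width: 0.0106
grip_force: 59.1
```

```bash
python3 force.py 10
```

```text
t 14.72 Fn 0.34 Ft -0.11 Fz -1.45 se [0.09 0.16 0.14] M [-0.006 -0.013 -0.018]
pos n 0.58332 t -0.03843 tip z 0.0724 back-rear mm 0.08 width 0.0102 grip 58.7 rot [-1.9040e+00 -2.4988e+00  1.0000e-04]
```

Call:
jog_arm(
  motion=[
    {"xyz":[0,0,0.001],"turn":[0,0,0],"hand":0},
    {"xyz":[0,0,0.001],"turn":[0,0,0],"hand":0},
    {"xyz":[0,0,0.001],"turn":[0,0,0],"hand":0},
    {"xyz":[0,0,0.001],"turn":[0,0,0],"hand":0},
    {"xyz":[0,0,0],"turn":[0,0,0],"hand":0},
  ],
)

```text
clock: 15.13
ee_pos: [0.5728, 0.1172, 0.1724]
ee_rot: [1.904, 2.499, 0.0]
contact_force: [0.5, 0.9, -0.1]
width: 0.0103
grip_force: 59.3
```

```bash
python3 force.py 10
```

```text
t 15.63 Fn 0.74 Ft 0.15 Fz -0.12 se [0.18 0.13 0.15] M [ 0.039 -0.172  0.005]
pos n 0.58336 t -0.03842 tip z 0.0684 back-rear mm 0.04 width 0.0105 grip 58.9 rot [-1.9041e+00 -2.4988e+00  1.0000e-04]
```

Call:
jog_arm(
  motion=[
    {"xyz":[0,0.0001,0.001],"turn":[0,0,0],"hand":0},
    {"xyz":[0,0,0.001],"turn":[0,0,0],"hand":0},
    {"xyz":[0,0,0.001],"turn":[0,0,0],"hand":0},
    {"xyz":[0,0,0.001],"turn":[0,0,0],"hand":0},
    {"xyz":[0,0,0],"turn":[0,0,0],"hand":0},
  ],
)

```text
clock: 16.05
ee_pos: [0.573, 0.1172, 0.1684]
ee_rot: [1.904, 2.499, 0.0]
contact_force: [2.0, 0.6, 0.9]
width: 0.0107
grip_force: 59.5
```

```bash
python3 force.py 12
```

```text
t 16.65 Fn 1.88 Ft -0.00 Fz 0.50 se [0.12 0.13 0.16] M [ 0.041 -0.285 -0.008]
pos n 0.58343 t -0.03843 tip z 0.0644 back-rear mm -0.03 width 0.0105 grip 59.1 rot [-1.9041e+00 -2.4987e+00  2.0000e-04]
```

Call:
jog_arm(
  motion=[
    {"xyz":[0,0.00025,0],"turn":[0,0,0],"hand":0},
    {"xyz":[0,0,0.001],"turn":[0,0,0],"hand":0},
    {"xyz":[0,0,0.001],"turn":[0,0,0],"hand":0},
    {"xyz":[0,0,0.001],"turn":[0,0,0],"hand":0},
    {"xyz":[0,0,0],"turn":[0,0,0],"hand":0},
  ],
)

```text
clock: 17.07
ee_pos: [0.5732, 0.1172, 0.1655]
ee_rot: [1.904, 2.499, 0.0]
contact_force: [2.0, -0.5, 3.5]
width: 0.0102
grip_force: 59.7
```

```bash
python3 force.py 14
```

```text
t 17.77 Fn 1.74 Ft -0.08 Fz 2.02 se [0.14 0.14 0.13] M [ 0.044 -0.259 -0.003]
pos n 0.58370 t -0.03843 tip z 0.0615 back-rear mm -0.30 width 0.0104 grip 59.4 rot [-1.9041e+00 -2.4987e+00  1.0000e-04]
```

Call:
jog_arm(
  motion=[
    {"xyz":[0,0.0002,0],"turn":[0,0,0],"hand":0},
    {"xyz":[0,0,0.001],"turn":[0,0,0],"hand":0},
    {"xyz":[0,0,0.001],"turn":[0,0,0],"hand":0},
    {"xyz":[0,0,0.0005],"turn":[0,0,0],"hand":0},
    {"xyz":[0,0,0],"turn":[0,0,0],"hand":0},
  ],
)

```text
clock: 18.18
ee_pos: [0.5734, 0.1173, 0.163]
ee_rot: [1.904, 2.499, 0.0]
contact_force: [1.8, 1.1, 3.9]
width: 0.0108
grip_force: 59.8
```

```bash
python3 force.py 14; python3 - <<'E'
from snap import *
o,i,im=snap("w9"); _,_,d=snap("d9","side")
A=cv2.resize(im[60:240,195:325],None,fx=3,fy=3,interpolation=2);B=cv2.resize(d[100:280,190:330][:180,:130],None,fx=3,fy=3,interpolation=2)
cv2.imwrite("pics/fin.png",np.hstack([A,B])[:,:,::-1])
E
```

```text
t 18.88 Fn 1.24 Ft 0.06 Fz 4.27 se [0.14 0.11 0.13] M [ 0.043 -0.203 -0.001]
pos n 0.58391 t -0.03843 tip z 0.0590 back-rear mm -0.51 width 0.0105 grip 59.9 rot [1.9041e+00 2.4987e+00 1.0000e-04]
w9 t 18.88 pos [0.5733 0.1173 0.163 ] rot [1.9041e+00 2.4987e+00 1.0000e-04] F [1.06 0.44 4.97] w 0.0105 q [ 0.1   0.47  1.48 -0.    1.19 -0.17]
d9 t 18.93 pos [0.5733 0.1173 0.163 ] rot [1.9041e+00 2.4987e+00 1.0000e-04] F [1.31 0.77 4.31] w 0.0107 q [ 0.1   0.47  1.48 -0.    1.19 -0.17]
```

View pics/fin.png

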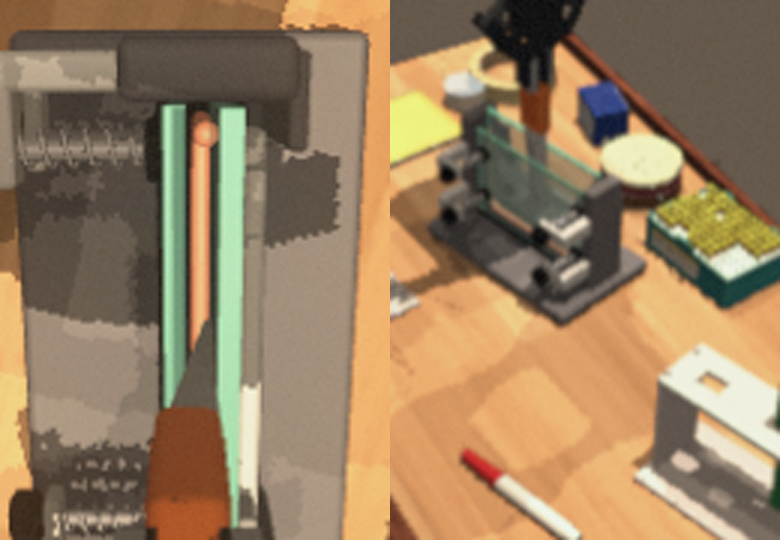

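The final view shows the wedge standing upright in the gap at mid-width, back along the rear glass, tip at (207,322). The cassette, rack and bystanders are undisturbed. One small balancing nudge, then hand in.

Call:
jog_arm(
  motion=[
    {"xyz":[0,0.0001,0],"turn":[0,0,0],"hand":0},
    {"xyz":[0,0,0],"turn":[0,0,0],"hand":0},
    {"xyz":[0,0,0],"turn":[0,0,0],"hand":0},
    {"xyz":[0,0,0],"turn":[0,0,0],"hand":0},
  ],
)

```text
clock: 19.32
ee_pos: [0.5734, 0.1173, 0.163]
ee_rot: [-1.904, -2.499, -0.0]
contact_force: [1.3, 0.6, 5.6]
width: 0.0103
grip_force: 60.0
```

```bash
python3 force.py 12; python3 -c "
from plant import ticket; print(ticket.close_job())"
```

```text
t 19.92 Fn 0.78 Ft 0.00 Fz 5.18 se [0.11 0.16 0.13] M [ 0.025 -0.117 -0.022]
pos n 0.58396 t -0.03842 tip z 0.0590 back-rear mm -0.56 width 0.0108 grip 60.0 rot [-1.9041e+00 -2.4987e+00  1.0000e-04]
the job is handed in; nothing more can be done
None
```

I handed the job in at 19.9 s with the wedge still gripped upright at mid-width, flat side to the rear glass and tip 59 mm above the bench; the forces suggest a squeeze of roughly 4–5 N on each plate, and the pictures show nothing else moved.

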